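# Find the push light that still clicks and keep it

## Robot

A 6-joint arm with a two-finger parallel gripper is mounted at the origin on the work surface. World frame = base frame: x ahead of the robot, y to its left, z up, the work surface at z = 0. Lengths are in m, angles in rad, forces in N, time in s.
With the tool pointing down it reaches from about 0.35 to 0.8 m from the base axis. Payload 7.3 kg.
Tool frame: the origin (TCP) lies at the very end of the fingers, on their centre line; the grasp point (between the pads) lies 19 mm behind it; z points along the fingers, y is the line along which they close (so a half turn about z gives the same grasp; the last joint's range is limited). The gripper opens to 85 mm and grips with 20 to 120 N. Pads are 22 mm wide; open, the fingers measure 114 mm over their backs; the gripper's body (76 mm by 85 mm) begins 54 mm behind the grasp point. The pads swing forward as they close: fully open they stand 13 mm farther back than shut.
Start: joints at [0.96, 0.342, 1.524, -0, 1.275, -0.146], TCP at [0.235, 0.469, 0.231] pointing down, gripper open.
Joint ranges: [-2.53, 2.53], [-0.77, 2.02], [0.04, 2.7], [-1, 4.14], [0.28, 2.66], [-3.11, 3.11]. Speed limits (rad/s): [2.57, 2.57, 3.14, 3.14, 3.14, 3.14].

## Interface

Orientations are given as a unit quaternion [w, x, y, z].
In Python, from bench import * gives the robot as it stands.
- The arm moves only by the shell command python3 -m crank 'ROWS' [OPENING] [FORCE]. ROWS is JSON, a list of rows, each an object with "delta_pos": the shift along the tool's x, y, z in m, a list of three; "dr": the turn, a rotation vector about the tool's x, y, z in degrees, a list of three. In form: [{"delta_pos": [x, y, z], "dr": [wx, wy, wz]}, ...]. A call has 1 to 5 rows; each row shifts and turns the commanded pose from where the row before left it, along the tool's axes as they then stand; what a row does not reach is not made up. A row lasts 1/10 s, in which the tool goes at most 50 mm and 8.59 degrees, less where a joint would pass 70% of its speed; a pose out of reach is approached as far as the arm can. A call is refused whole if a number of a shift passes 0.05 or a number of a turn 8.59, either way. A call with a gripper value outside its range is refused whole. OPENING is the opening, from 0 (shut) to 1 (fully open), set as the call begins (- or left out, the last holds). The fingers move at their own pace and stop on an object; FORCE is the grip in N (left out, the last holds). Time passes only in rows, so rows that do not move let the fingers close. It gives the time, the measured TCP pose, the force, the opening and the grip force at its end, in the units of the state.
- state(): the state, without advancing time (a new reading comes with each control period).
- snapshot(name): name is "scene" or "side" or "wrist"; returns a dict with "img" (400x640x3 uint8, blue, green, red), "vertical_fov" (degrees; the focal length in pixels is half the picture's height over the tangent of half this angle, whatever the lens; pixels are square), "cx", "cy" (the principal point, pixels), "rvec" (rotation vector, rad) and "tvec" (3), from world to camera coordinates, as OpenCV has them. Camera axes: x right, y down, z forward; pixel columns grow to the right and rows downward; lengths in m; the calibration is good to about 2 mm. A picture is of the moment at which its call begins. There is no depth.
- hand_in(): hands the job in; it is judged then, once.
The state is a dict: "time": time; "qpos": joint angles; "qvel": joint speeds; "effort": joint torques, N m; "position": TCP position; "eef_rot": TCP orientation; "wrist_force": force on the tool from outside, world axes, zero at the start; "wrist_torque": the same for the moment, N m; "finger_gap": finger opening in m; "finger_force": force on a finger pad.
Only numpy, scipy, OpenCV 4.12 (cv2) and the standard library are available. Lean on these libraries where they do the work, as an engineer would, in place of code of your own. Each camera call takes 0.05 s, during which the arm holds its last target. There are 200 camera calls.

## Task

Four look-alike battery push lights, batteries out, lie on the cork mat, and the switch of only one still works. Where they lie, press their caps slowly and gently, never leaning hard on a cap that is down, until you feel one snap over and give way under the finger (a dud stays soft to the stop); then set that light the right way up on the clear part of the round tray, leaving the duds where they lie and the things on the tray untouched.

Things in the scene. Friction and masses are not known exactly. Their poses are not given: they have to be found in the camera images.
- mat: Flat square cork mat, 230 mm a side, 4 mm thick, fixed on the console; origin at the centre of its underside. Four push lights, alike to the eye, stand loose on it two by two, one at each of the four places listed next. Which place has the good light (good_light in the rules; the rest are dud_1 to dud_3) changes every time and shows only in the feel of its cap.
- near_right (a point): Point on the mat's top face at its middle -60 mm in x, -60 mm in y (mat's axes). A push light stands here, its axis within 5 mm of the point: round white housing 58 mm across, 18 mm high, out of which a slightly domed cap (the lens), 47 mm across, stands up to 28 mm above the mat's top; about 100 g.
- near_left (a point): The place at the mat's -x, +y (-60, +60 mm); a push light like the others stands here. Every cap slides straight down 6 mm to its stop and springs back up. Pressed on beyond the stop its force climbs by about 7 N a mm, and more than 15 N harms the lens.
- far_right (a point): The place at the mat's +x, -y (+60, -60 mm); a push light like the others stands here. Feel of the good light: the force climbs to about 5.5 N in the first 1.3 mm, then the cap gives way and the force falls steadily to about 2 N at 4.5 mm down, and rises again over the last 1.5 mm to about 7 N at the stop. It counts as snapped when more than 2.2 mm down.
- far_left (a point): The place at the mat's +x, +y (+60, +60 mm); a push light like the others stands here. Feel of a dud: the force only rises, evenly or quickly at first and then hardly at all, to 5 to 6.5 N at the stop; it never falls on the way down.
- tray: Round wooden tray, 330 mm across, fixed on the console; origin at the centre of its underside. Its cork floor is 8 mm above the console, 300 mm across, inside a rim 9 mm thick that stands 18 mm above the console. The half towards the tray's -x is clear.
- tray_clear (a point): Point on the tray's cork floor in the middle of its clear part, 65 mm along the tray's -x from its centre.
- bowl: Pale green ceramic bowl, 112 mm across, 48 mm high, standing loose on the tray; origin at the centre of its underside.
- coin_box: Black plastic coin box with a ribbed twist cap, 49 mm across, 53 mm high, standing loose on the tray; origin at the centre of its underside.
- thimble: Steel thimble, 21 mm across, 23 mm high, standing loose on the tray; origin at the centre of its underside.
- key_ring: Steel ring 34 mm across with one flat key that reaches 65 mm along its +x from the ring's centre, lying loose on the tray, 5 mm high; origin at the ring's centre, underside.
Things that resemble listed ones, but are neither listed nor needed, are in the scene too. Of the things like the key_ring, leave any that is purple; of the rest the larger one is meant. Several things have the shape of the coin_box; the one meant has the colours described above.

How it is judged:
By the outcome, as a careful person would: the job done as asked, in the order asked, and still so for the second after the job is handed in, with the robot touching nothing.
It also fails if it takes over 72 s, if anything falls off the work surface, if the arm or the gripper's body presses on something with over 40 N, if the wrist force passes 120 N, or if a joint passes its speed limit or range.

## Working session

There is one attempt and no reset: what is moved stays moved. The work goes in short steps, Python scripts to look and compute and a shell command to move; the robot and the scene stay as the last step left them, time stands still between calls to the robot, and variables do not carry over. Pictures are saved under pics/ and viewed, at most 10 in all, crops included, and the job is handed in when it is done.

```bash
mkdir -p pics; ls; python3 - <<'E'
from bench import *
import cv2
s=state(); print({k:s[k] for k in ("time","position","eef_rot","wrist_force","finger_gap")})
for n in ("scene","side"):
    d=snapshot(n); cv2.imwrite(f"pics/{n}1.png",d["img"]); print(n,d["vertical_fov"],d["cx"],d["cy"],d["rvec"],d["tvec"])
E
```

```text
pics
{'time': 0.0, 'position': array([0.23507831, 0.4689644 , 0.23062928]), 'eef_rot': array([-2.74780120e-04,  2.30314864e-01,  9.73115848e-01, -7.30793043e-04]), 'wrist_force': array([ 0.19647244, -0.06660115,  0.25778853]), 'finger_gap': 0.08517877604140223}
scene 54.48230897056369 321.84248261868294 201.35560340325017 [ 1.54253449  2.25960908 -0.65876631] [ 0.06561579 -0.45095737  1.42552321]
side 51.70316063185839 319.8410735481546 199.08387301582204 [ 0.48035339 -2.66757364  1.25189836] [0.56607556 0.09468231 0.94337832]
```

View pics/scene1.png

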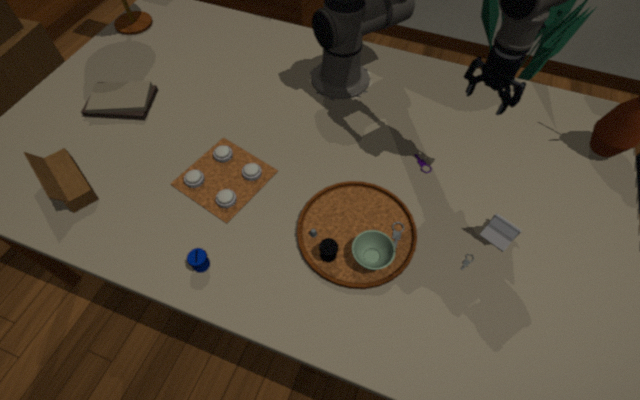

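View pics/side1.png

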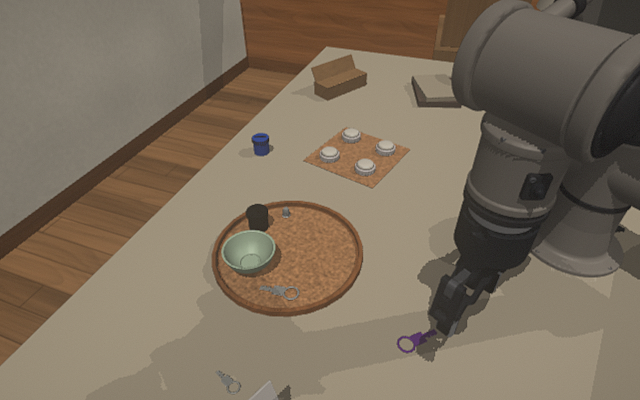

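Scene view: the mat has lights at about (222,153), (193,178), (251,172) and (226,199). The tray is centred near (357,233), with the bowl at (373,250), black coin box (328,250), thimble (313,232) and key ring (396,232). Look-alikes off the tray: blue box (199,260), purple ring (423,164) and small ring (467,261). Next I'll measure these.

```bash
cat > h.py <<'E'
from bench import *
import cv2, numpy as np
from scipy.spatial.transform import Rotation as R
def K(d):
    f=200/np.tan(np.radians(d["vertical_fov"])/2); return np.array([[f,0,d["cx"]],[0,f,d["cy"]],[0,0,1]])
def w(d,uv,z):
    M=cv2.Rodrigues(np.array(d["rvec"],float))[0]; t=np.array(d["tvec"],float)
    r=M.T@np.linalg.inv(K(d))@np.array([uv[0],uv[1],1.]); c=-M.T@t
    return c+r*(z-c[2])/r[2]
def px(d,P):
    return cv2.projectPoints(np.array(P,float).reshape(-1,1,3),np.array(d["rvec"],float),np.array(d["tvec"],float),K(d),None)[0].reshape(-1,2)
def rot(s):
    q=s["eef_rot"]; return R.from_quat([q[1],q[2],q[3],q[0]])
def go(x,y,z,yaw=None):
    "needed tool-frame shift, tool-z axis error, finger line angle"
    s=state(); r=rot(s); m=r.as_matrix()
    print("t",round(s["time"],2),"pos",np.round(s["position"],4),"tool shift mm",np.round(r.inv().apply(np.array([x,y,z])-s["position"])*1000,1),"z",np.round(m[:,2],3),"yang",round(np.degrees(np.arctan2(m[1,1],m[0,1])),1))
E
python3 - <<'E'
from h import *
for n,cs in (("scene",[(223,138),(277,172),(228,220),(172,182)]),("side",[(341,128),(410,151),(373,186),(304,157)])):
    d=snapshot(n); im=d["img"]
    print(n,"mat",[np.round(w(d,c,.004)[:2],3) for c in cs])
    hsv=cv2.cvtColor(im,cv2.COLOR_BGR2HSV)
    mk=np.zeros(im.shape[:2],np.uint8); cv2.fillPoly(mk,[np.array(cs)],255)
    m=((hsv[...,1]<70)&(hsv[...,2]>110)).astype(np.uint8)*255&mk
    k,_,st,c=cv2.connectedComponentsWithStats(m)
    for i in range(1,k):
        if st[i,4]>40: print(st[i],np.round(c[i],1),np.round(w(d,c[i],.02),3))
    # tray rim outline
    print("tray", [np.round(w(d,p,.018)[:2],3) for p in ([(297,231),(416,231),(357,183),(357,285)] if n=="scene" else [(212,255),(362,250),(288,203),(288,312)])])
    x0,y0,x1,y1=(160,125,440,300) if n=="scene" else (205,115,425,320)
    cv2.imwrite(f"pics/{n}_crop.png",cv2.resize(im[y0:y1,x0:x1],None,fx=2.8,fy=2.8,interpolation=cv2.INTER_CUBIC))
E
```

```text
scene mat [array([ 0.417, -0.252]), array([ 0.478, -0.032]), array([ 0.682, -0.089]), array([ 0.627, -0.308])]
[214 146  18  10 126] [222.2 150.2] [ 0.474 -0.22   0.02 ]
[244 163  17  12 141] [251.4 168.1] [ 0.503 -0.103  0.02 ]
[185 170  18  12 142] [193.1 175.1] [ 0.591 -0.252  0.02 ]
[217 189  16  13 162] [225. 195.] [ 0.618 -0.13   0.02 ]
tray [array([0.65 , 0.109]), array([0.531, 0.412]), array([0.437, 0.211]), array([0.736, 0.31 ])]
side mat [array([ 0.644, -0.299]), array([ 0.409, -0.241]), array([ 0.468, -0.039]), array([ 0.692, -0.103])]
[304 128  39  30  74] [323.2 142.4] [ 0.658 -0.173  0.02 ]
[342 130  19  13 168] [350.1 135.9] [ 0.594 -0.236  0.02 ]
[375 141  21  15 210] [384.7 148.4] [ 0.478 -0.204  0.02 ]
[320 147  20  16 245] [329.  154.2] [ 0.621 -0.119  0.02 ]
[355 159  21  17 271] [364.8 166.6] [ 0.508 -0.095  0.02 ]
tray [array([0.727, 0.334]), array([0.428, 0.208]), array([0.644, 0.119]), array([0.515, 0.41 ])]
```

View pics/scene_crop.png

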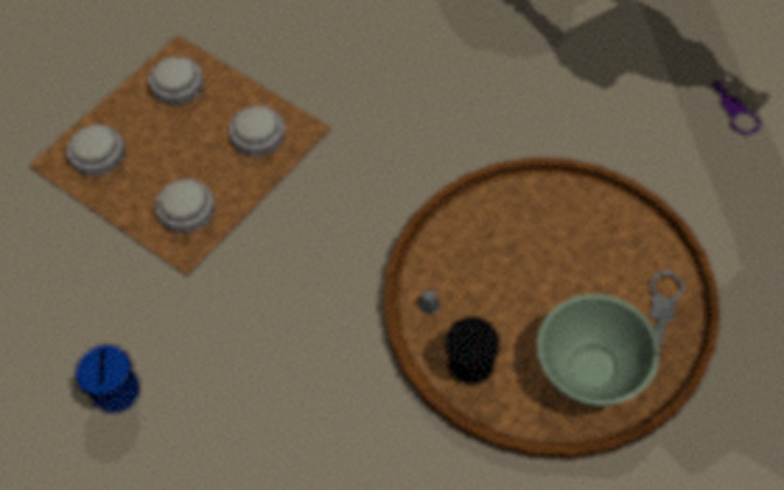

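The crop confirms the choices: four white lights on the mat, and on the tray the green bowl, black coin box, thimble and steel key ring. The blue box and the purple and small rings are off the tray and aren't needed. Next, triangulate.

```bash
python3 - <<'E'
from h import *
a=snapshot("scene"); b=snapshot("side")
P=lambda d:K(d)@np.c_[cv2.Rodrigues(np.array(d["rvec"],float))[0],np.array(d["tvec"],float)]
def tri(u,v):
    X=cv2.triangulatePoints(P(a),P(b),np.array(u,float).reshape(2,1),np.array(v,float).reshape(2,1)); return np.round((X[:3]/X[3]).ravel(),4)
for n,u,v in (("nr",(222.2,150.2),(384.7,148.4)),("nl",(251.4,168.1),(364.8,166.6)),("fr",(193.1,175.1),(350.1,135.9)),("fl",(225,195),(329,154.2)),
  ("thimble",(313,232),(287,212))): 
    X=tri(u,v); print(n,X,np.round(px(a,X)-u,1),np.round(px(b,X)-v,1))
c=np.array([.552,-.170]); 
for s in((-60,-60),(-60,60),(60,-60),(60,60)):
    print(s,np.round(c+R.from_euler('z',-15,degrees=True).as_matrix()[:2,:2]@np.array(s)/1000,4))
print("box foot",w(a,(329,260),.008),w(b,(258,228),.008),"bowl rim",w(a,(373,250),.056),w(b,(249,248),.056),"ring",w(a,(398,226),.01),w(b,(291,293),.01))
# tray: brown rim mask -> outer ellipse per view
for d,bx in((a,(285,170,430,300)),(b,(200,190,375,325))):
    im=d["img"]; h=cv2.cvtColor(im,cv2.COLOR_BGR2HSV); m=((h[...,1]>100)&(h[...,0]<25)).astype(np.uint8)
    z=np.zeros_like(m); x0,y0,x1,y1=bx; z[y0:y1,x0:x1]=m[y0:y1,x0:x1]
    C=max(cv2.findContours(z,cv2.RETR_EXTERNAL,cv2.CHAIN_APPROX_NONE)[0],key=cv2.contourArea)
    Q=np.array([w(d,p,.012)[:2] for p in cv2.convexHull(C)[:,0]],np.float32); print("tray circle",cv2.minEnclosingCircle(Q))
E
```

```text
nr [ 0.4773 -0.2163  0.0171] [[0.5 1.7]] [[ 1.2 -1.3]]
nl [ 0.5066 -0.1002  0.0197] [[0.4 1.2]] [[ 0.9 -0.9]]
fr [ 0.5942 -0.249   0.0171] [[0.6 1.9]] [[ 1.2 -1.2]]
fl [ 0.621  -0.1271  0.0179] [[0.5 1.3]] [[ 0.9 -0.9]]
thimble [0.6345 0.1492 0.0156] [[-0.2 -0.5]] [[-0.4  0.3]]
(-60, -60) [ 0.4785 -0.2124]
(-60, 60) [ 0.5096 -0.0965]
(60, -60) [ 0.5944 -0.2435]
(60, 60) [ 0.6255 -0.1276]
box foot [0.69395626 0.21920665 0.008     ] [0.67869666 0.21543136 0.008     ] bowl rim [0.64785685 0.32027673 0.056     ] [0.64114125 0.31880091 0.056     ] ring [0.528783   0.36190536 0.01      ] [0.53012203 0.36192654 0.01      ]
tray circle ((0.5839642882347107, 0.25776952505111694), 0.16712765395641327)
tray circle ((0.5841624140739441, 0.2584555149078369), 0.17040078341960907)
```

```bash
python3 -m crank '[{"delta_pos":[-0.038,-0.030,0],"dr":[0,0,0]},{"delta_pos":[-0.038,-0.030,0],"dr":[0,0,0]},{"delta_pos":[-0.038,-0.030,0],"dr":[0,0,0]},{"delta_pos":[-0.038,-0.030,0],"dr":[0,0,0]},{"delta_pos":[-0.038,-0.030,0],"dr":[0,0,0]}]' 0 30
python3 -m crank '[{"delta_pos":[-0.038,-0.030,0],"dr":[0,0,0]},{"delta_pos":[-0.038,-0.030,0],"dr":[0,0,0]},{"delta_pos":[-0.038,-0.030,0.01],"dr":[0,0,0]},{"delta_pos":[-0.038,-0.030,0.01],"dr":[0,0,0]},{"delta_pos":[-0.038,-0.030,0.01],"dr":[0,0,0]}]'
python3 -m crank '[{"delta_pos":[-0.038,-0.030,0.02],"dr":[0,0,0]},{"delta_pos":[-0.038,-0.030,0.02],"dr":[0,0,0]},{"delta_pos":[-0.038,-0.030,0.02],"dr":[0,0,0]},{"delta_pos":[0,0,0],"dr":[0,0,0]},{"delta_pos":[0,0,0],"dr":[0,0,0]}]'
python3 -c "
from h import *
go(.508,-.098,.045); print(state()['wrist_force'],state()['finger_gap'])"
```

```text
time: 0.8
position: [0.3383, 0.2484, 0.2315]
eef_rot: [0.0, 0.23, 0.973, 0.0]
wrist_force: [1.0, 0.6, 0.7]
finger_gap: 0.0121
finger_force: 0.0
time: 1.3
position: [0.4411, 0.0288, 0.2012]
eef_rot: [0.0, 0.23, 0.973, 0.0]
wrist_force: [0.7, 1.4, -0.1]
finger_gap: -0.0
finger_force: 0.0
time: 1.8
position: [0.4989, -0.0954, 0.1432]
eef_rot: [-0.001, 0.231, 0.973, 0.0]
wrist_force: [0.5, 0.1, 0.6]
finger_gap: 0.0
finger_force: 0.0
t 1.8 pos [ 0.4989 -0.0954  0.1432] tool shift mm [-9.5  1.8 98.2] z [-0.002  0.001 -1.   ] yang 63.2
[0.52596009 0.12215139 0.58464993] 2.7985696514853833e-05
```

```bash
python3 -m crank '[{"delta_pos":[-0.005,0.001,0.035],"dr":[0,0,0]},{"delta_pos":[-0.0045,0.001,0.035],"dr":[0,0,0]},{"delta_pos":[0,0,0.025],"dr":[0,0,0]},{"delta_pos":[0,0,0.008],"dr":[0,0,0]},{"delta_pos":[0,0,0],"dr":[0,0,0]}]'
python3 -m crank '[{"delta_pos":[0,0,0],"dr":[0,0,0]},{"delta_pos":[0,0,0],"dr":[0,0,0]}]'
python3 - <<'E'
from h import *
go(.508,-.098,.032)
d=snapshot("wrist"); cv2.imwrite("pics/w1.png",d["img"])
d=snapshot("side"); cv2.imwrite("pics/s2.png",cv2.resize(d["img"][110:200,290:430],None,fx=4,fy=4,interpolation=cv2.INTER_CUBIC))
E
```

```text
time: 2.3
position: [0.5082, -0.0961, 0.041]
eef_rot: [-0.001, 0.23, 0.973, 0.0]
wrist_force: [-0.3, -0.4, 0.4]
finger_gap: 0.0003
finger_force: 0.0
time: 2.5
position: [0.5097, -0.0972, 0.0427]
eef_rot: [0.002, 0.23, 0.973, -0.0]
wrist_force: [-0.3, 0.3, -0.4]
finger_gap: 0.0001
finger_force: 0.0
t 2.5 pos [ 0.5097 -0.0972  0.0427] tool shift mm [ 1.2 -1.5 10.7] z [ 0.003 -0.001 -1.   ] yang 63.4
```

View pics/w1.png

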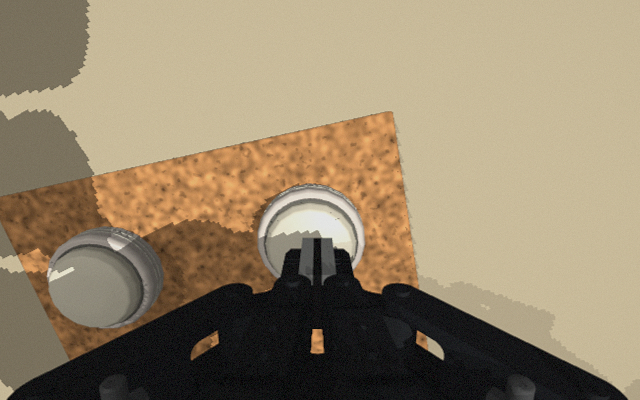

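The fingertips at (318,240) are over the near_left cap, whose centre is at about (311,237). I'll press it slowly.

```bash
f(){ grep -E 'time|position|wrist_force' | tr '\n' ' '; echo; }
python3 -m crank '[{"delta_pos":[0,-0.001,0.004],"dr":[0,0,0]},{"delta_pos":[0,0,0.003],"dr":[0,0,0]},{"delta_pos":[0,0,0.001],"dr":[0,0,0]},{"delta_pos":[0,0,0],"dr":[0,0,0]},{"delta_pos":[0,0,0],"dr":[0,0,0]}]' |f
python3 -m crank '[{"delta_pos":[0,0,0.0005],"dr":[0,0,0]},{"delta_pos":[0,0,0],"dr":[0,0,0]}]' |f
python3 -m crank '[{"delta_pos":[0,0,0.0005],"dr":[0,0,0]},{"delta_pos":[0,0,0],"dr":[0,0,0]}]' |f
python3 -m crank '[{"delta_pos":[0,0,0.0005],"dr":[0,0,0]},{"delta_pos":[0,0,0],"dr":[0,0,0]}]' |f
python3 -m crank '[{"delta_pos":[0,0,0.0005],"dr":[0,0,0]},{"delta_pos":[0,0,0],"dr":[0,0,0]}]' |f
python3 -m crank '[{"delta_pos":[0,0,0.0005],"dr":[0,0,0]},{"delta_pos":[0,0,0],"dr":[0,0,0]}]' |f
python3 -m crank '[{"delta_pos":[0,0,0.0005],"dr":[0,0,0]},{"delta_pos":[0,0,0],"dr":[0,0,0]}]' |f
python3 -m crank '[{"delta_pos":[0,0,0.0005],"dr":[0,0,0]},{"delta_pos":[0,0,0],"dr":[0,0,0]}]' |f
```

```text
time: 3.1 position: [0.5082, -0.0981, 0.0329] wrist_force: [0.7, -0.1, 1.3] 
time: 3.3 position: [0.5083, -0.0981, 0.0325] wrist_force: [0.7, -0.5, 0.7] 
time: 3.5 position: [0.5083, -0.0981, 0.032] wrist_force: [-0.1, -0.1, -0.3] 
time: 3.7 position: [0.5083, -0.0981, 0.0316] wrist_force: [0.8, -0.4, 1.0] 
time: 3.9 position: [0.5083, -0.0981, 0.031] wrist_force: [0.5, -0.1, 1.5] 
time: 4.1 position: [0.5083, -0.0981, 0.0305] wrist_force: [1.3, -0.1, 1.6] 
time: 4.3 position: [0.5083, -0.0981, 0.0301] wrist_force: [0.1, 0.2, 2.1] 
time: 4.5 position: [0.5083, -0.0981, 0.0295] wrist_force: [-1.2, 0.3, 3.2]
```

```bash
f(){ grep -E 'time|position|wrist_force' | tr '\n' ' '; echo; }
python3 -m crank '[{"delta_pos":[0,0,0.0005],"dr":[0,0,0]},{"delta_pos":[0,0,0],"dr":[0,0,0]}]' |f
python3 -m crank '[{"delta_pos":[0,0,0.0005],"dr":[0,0,0]},{"delta_pos":[0,0,0],"dr":[0,0,0]}]' |f
python3 -m crank '[{"delta_pos":[0,0,0.0005],"dr":[0,0,0]},{"delta_pos":[0,0,0],"dr":[0,0,0]}]' |f
python3 -m crank '[{"delta_pos":[0,0,0.0005],"dr":[0,0,0]},{"delta_pos":[0,0,0],"dr":[0,0,0]}]' |f
python3 -m crank '[{"delta_pos":[0,0,0.0005],"dr":[0,0,0]},{"delta_pos":[0,0,0],"dr":[0,0,0]}]' |f
```

```text
time: 4.7 position: [0.5083, -0.0981, 0.029] wrist_force: [-0.1, 0.5, 3.5] 
time: 4.9 position: [0.5083, -0.0981, 0.0285] wrist_force: [-0.2, -0.6, 2.8] 
time: 5.1 position: [0.5083, -0.0981, 0.028] wrist_force: [0.1, 1.0, 2.5] 
time: 5.3 position: [0.5083, -0.0981, 0.0276] wrist_force: [-0.1, -0.3, 4.7] 
time: 5.5 position: [0.5083, -0.0981, 0.027] wrist_force: [0.2, -0.2, 4.3]
```

near_left only rises evenly, to about 4.5 N, so it's a dud. Next is near_right.

```bash
f(){ grep -E 'time|position|wrist_force' | tr '\n' ' '; echo; }
python3 -m crank '[{"delta_pos":[0,0,-0.01],"dr":[0,0,0]},{"delta_pos":[0,0,-0.01],"dr":[0,0,0]},{"delta_pos":[-0.0085,-0.039,0],"dr":[0,0,0]},{"delta_pos":[-0.0085,-0.039,0],"dr":[0,0,0]},{"delta_pos":[-0.0085,-0.039,0],"dr":[0,0,0]}]' |f
python3 -m crank '[{"delta_pos":[0,0,0],"dr":[0,0,0]},{"delta_pos":[0,0,0.006],"dr":[0,0,0]},{"delta_pos":[0,0,0.005],"dr":[0,0,0]},{"delta_pos":[0,0,0.003],"dr":[0,0,0]},{"delta_pos":[0,0,0],"dr":[0,0,0]}]' |f
python3 -m crank '[{"delta_pos":[0,0,0],"dr":[0,0,0]},{"delta_pos":[0,0,0],"dr":[0,0,0]}]' |f
```

```text
time: 6.0 position: [0.4783, -0.2151, 0.0478] wrist_force: [0.5, 1.1, 0.2] 
time: 6.5 position: [0.4785, -0.2129, 0.0324] wrist_force: [-0.8, -0.1, 0.1] 
time: 6.7 position: [0.4788, -0.2137, 0.0331] wrist_force: [-0.8, 0.2, 0.2]
```

```bash
f(){ grep -E 'position|wrist_force' | tr '\n' ' '; echo; }
python3 -m crank '[{"delta_pos":[0,0,0.0005],"dr":[0,0,0]},{"delta_pos":[0,0,0],"dr":[0,0,0]}]' |f
python3 -m crank '[{"delta_pos":[0,0,0.0005],"dr":[0,0,0]},{"delta_pos":[0,0,0],"dr":[0,0,0]}]' |f
python3 -m crank '[{"delta_pos":[0,0,0.0005],"dr":[0,0,0]},{"delta_pos":[0,0,0],"dr":[0,0,0]}]' |f
python3 -m crank '[{"delta_pos":[0,0,0.0005],"dr":[0,0,0]},{"delta_pos":[0,0,0],"dr":[0,0,0]}]' |f
python3 -m crank '[{"delta_pos":[0,0,0.0005],"dr":[0,0,0]},{"delta_pos":[0,0,0],"dr":[0,0,0]}]' |f
python3 -m crank '[{"delta_pos":[0,0,0.0005],"dr":[0,0,0]},{"delta_pos":[0,0,0],"dr":[0,0,0]}]' |f
python3 -m crank '[{"delta_pos":[0,0,0.0005],"dr":[0,0,0]},{"delta_pos":[0,0,0],"dr":[0,0,0]}]' |f
python3 -m crank '[{"delta_pos":[0,0,0.0005],"dr":[0,0,0]},{"delta_pos":[0,0,0],"dr":[0,0,0]}]' |f
python3 -m crank '[{"delta_pos":[0,0,0.0005],"dr":[0,0,0]},{"delta_pos":[0,0,0],"dr":[0,0,0]}]' |f
```

```text
position: [0.4786, -0.2141, 0.0326] wrist_force: [-0.5, -0.2, -0.8] 
position: [0.4786, -0.2142, 0.032] wrist_force: [0.0, 0.8, 0.0] 
position: [0.4786, -0.2141, 0.0315] wrist_force: [0.3, 0.9, 0.8] 
position: [0.4786, -0.2142, 0.031] wrist_force: [-0.4, -0.2, 1.4] 
position: [0.4786, -0.2142, 0.0305] wrist_force: [0.2, -0.5, 2.5] 
position: [0.4786, -0.2141, 0.03] wrist_force: [0.3, -0.5, 1.8] 
position: [0.4786, -0.2142, 0.0295] wrist_force: [-0.3, -0.9, 3.0] 
position: [0.4786, -0.2142, 0.029] wrist_force: [-1.7, -0.1, 3.6] 
position: [0.4787, -0.2142, 0.0285] wrist_force: [-0.1, 0.4, 3.9]
```

near_right rises evenly too, so it's a dud. Next is far_right.

```bash
f(){ grep -E 'time|position|wrist_force' | tr '\n' ' '; echo; }
python3 -m crank '[{"delta_pos":[0,0,-0.01],"dr":[0,0,0]},{"delta_pos":[0,0,-0.01],"dr":[0,0,0]},{"delta_pos":[-0.039,0.008,0],"dr":[0,0,0]},{"delta_pos":[-0.039,0.0075,0],"dr":[0,0,0]},{"delta_pos":[-0.039,0.0075,0],"dr":[0,0,0]}]' |f
python3 -m crank '[{"delta_pos":[0,0,0],"dr":[0,0,0]},{"delta_pos":[0,0,0.006],"dr":[0,0,0]},{"delta_pos":[0,0,0.005],"dr":[0,0,0]},{"delta_pos":[0,0,0.0035],"dr":[0,0,0]},{"delta_pos":[0,0,0],"dr":[0,0,0]}]' |f
python3 -m crank '[{"delta_pos":[0,0,0],"dr":[0,0,0]},{"delta_pos":[0,0,0],"dr":[0,0,0]}]' |f
```

```text
time: 9.0 position: [0.5949, -0.2464, 0.0498] wrist_force: [0.6, -0.3, 0.0] 
time: 9.5 position: [0.5924, -0.2456, 0.0334] wrist_force: [0.0, -0.3, 0.0] 
time: 9.7 position: [0.5935, -0.2461, 0.0344] wrist_force: [0.0, 0.1, 0.1]
```

```bash
f(){ grep -E 'position|wrist_force' | tr '\n' ' '; echo; }
python3 -m crank '[{"delta_pos":[0,0,0.0005],"dr":[0,0,0]},{"delta_pos":[0,0,0],"dr":[0,0,0]}]' |f
python3 -m crank '[{"delta_pos":[0,0,0.0005],"dr":[0,0,0]},{"delta_pos":[0,0,0],"dr":[0,0,0]}]' |f
python3 -m crank '[{"delta_pos":[0,0,0.0005],"dr":[0,0,0]},{"delta_pos":[0,0,0],"dr":[0,0,0]}]' |f
python3 -m crank '[{"delta_pos":[0,0,0.0005],"dr":[0,0,0]},{"delta_pos":[0,0,0],"dr":[0,0,0]}]' |f
python3 -m crank '[{"delta_pos":[0,0,0.0005],"dr":[0,0,0]},{"delta_pos":[0,0,0],"dr":[0,0,0]}]' |f
python3 -m crank '[{"delta_pos":[0,0,0.0005],"dr":[0,0,0]},{"delta_pos":[0,0,0],"dr":[0,0,0]}]' |f
python3 -m crank '[{"delta_pos":[0,0,0.0005],"dr":[0,0,0]},{"delta_pos":[0,0,0],"dr":[0,0,0]}]' |f
python3 -m crank '[{"delta_pos":[0,0,0.0005],"dr":[0,0,0]},{"delta_pos":[0,0,0],"dr":[0,0,0]}]' |f
python3 -m crank '[{"delta_pos":[0,0,0.0005],"dr":[0,0,0]},{"delta_pos":[0,0,0],"dr":[0,0,0]}]' |f
```

```text
position: [0.5935, -0.246, 0.0336] wrist_force: [-1.0, 0.4, -0.5] 
position: [0.5935, -0.246, 0.0329] wrist_force: [-0.6, 1.1, 0.3] 
position: [0.5935, -0.246, 0.0324] wrist_force: [0.6, 0.1, -0.0] 
position: [0.5935, -0.246, 0.032] wrist_force: [-0.1, -0.3, 1.2] 
position: [0.5935, -0.246, 0.0316] wrist_force: [0.4, 0.5, 1.5] 
position: [0.5935, -0.246, 0.0311] wrist_force: [-0.7, 0.7, 2.3] 
position: [0.5935, -0.246, 0.0306] wrist_force: [-0.7, 0.7, 2.9] 
position: [0.5935, -0.246, 0.0301] wrist_force: [-0.5, 0.2, 3.8] 
position: [0.5935, -0.246, 0.0296] wrist_force: [-0.0, 0.1, 3.3]
```

```bash
f(){ grep -E 'position|wrist_force' | tr '\n' ' '; echo; }
python3 -m crank '[{"delta_pos":[0,0,0.0005],"dr":[0,0,0]},{"delta_pos":[0,0,0],"dr":[0,0,0]}]' |f
python3 -m crank '[{"delta_pos":[0,0,0.0005],"dr":[0,0,0]},{"delta_pos":[0,0,0],"dr":[0,0,0]}]' |f
python3 -m crank '[{"delta_pos":[0,0,0.0005],"dr":[0,0,0]},{"delta_pos":[0,0,0],"dr":[0,0,0]}]' |f
python3 -m crank '[{"delta_pos":[0,0,0.0005],"dr":[0,0,0]},{"delta_pos":[0,0,0],"dr":[0,0,0]}]' |f
```

```text
position: [0.5935, -0.246, 0.029] wrist_force: [-1.5, 0.7, 3.2] 
position: [0.5935, -0.246, 0.0285] wrist_force: [-1.6, 0.3, 3.6] 
position: [0.5935, -0.246, 0.028] wrist_force: [0.0, 0.1, 3.5] 
position: [0.5935, -0.246, 0.0275] wrist_force: [-1.4, -0.5, 5.1]
```

far_right rises quickly and then flattens, so it's also a dud. I'll press far_left to feel it snap.

```bash
f(){ grep -E 'time|position|wrist_force' | tr '\n' ' '; echo; }
python3 -m crank '[{"delta_pos":[0,0,-0.01],"dr":[0,0,0]},{"delta_pos":[0,0,-0.01],"dr":[0,0,0]},{"delta_pos":[0.009,0.040,0],"dr":[0,0,0]},{"delta_pos":[0.009,0.040,0],"dr":[0,0,0]},{"delta_pos":[0.0095,0.039,0],"dr":[0,0,0]}]' |f
python3 -m crank '[{"delta_pos":[0,0,0],"dr":[0,0,0]},{"delta_pos":[0,0,0.006],"dr":[0,0,0]},{"delta_pos":[0,0,0.005],"dr":[0,0,0]},{"delta_pos":[0,0,0.0035],"dr":[0,0,0]},{"delta_pos":[0,0,0],"dr":[0,0,0]}]' |f
python3 -m crank '[{"delta_pos":[0,0,0],"dr":[0,0,0]},{"delta_pos":[0,0,0],"dr":[0,0,0]}]' |f
```

```text
time: 12.8 position: [0.6226, -0.1263, 0.0483] wrist_force: [0.2, -0.1, -0.1] 
time: 13.3 position: [0.6217, -0.1285, 0.0323] wrist_force: [-0.2, -0.1, -0.3] 
time: 13.5 position: [0.6222, -0.1278, 0.0331] wrist_force: [-0.4, 0.0, -1.2]
```

```bash
f(){ grep -E 'position|wrist_force' | tr '\n' ' '; echo; }
python3 -m crank '[{"delta_pos":[0,0,0.0005],"dr":[0,0,0]},{"delta_pos":[0,0,0],"dr":[0,0,0]}]' |f
python3 -m crank '[{"delta_pos":[0,0,0.0005],"dr":[0,0,0]},{"delta_pos":[0,0,0],"dr":[0,0,0]}]' |f
python3 -m crank '[{"delta_pos":[0,0,0.0005],"dr":[0,0,0]},{"delta_pos":[0,0,0],"dr":[0,0,0]}]' |f
python3 -m crank '[{"delta_pos":[0,0,0.0005],"dr":[0,0,0]},{"delta_pos":[0,0,0],"dr":[0,0,0]}]' |f
python3 -m crank '[{"delta_pos":[0,0,0.0005],"dr":[0,0,0]},{"delta_pos":[0,0,0],"dr":[0,0,0]}]' |f
python3 -m crank '[{"delta_pos":[0,0,0.0005],"dr":[0,0,0]},{"delta_pos":[0,0,0],"dr":[0,0,0]}]' |f
python3 -m crank '[{"delta_pos":[0,0,0.0005],"dr":[0,0,0]},{"delta_pos":[0,0,0],"dr":[0,0,0]}]' |f
python3 -m crank '[{"delta_pos":[0,0,0.0005],"dr":[0,0,0]},{"delta_pos":[0,0,0],"dr":[0,0,0]}]' |f
python3 -m crank '[{"delta_pos":[0,0,0.0005],"dr":[0,0,0]},{"delta_pos":[0,0,0],"dr":[0,0,0]}]' |f
python3 -m crank '[{"delta_pos":[0,0,0.0005],"dr":[0,0,0]},{"delta_pos":[0,0,0],"dr":[0,0,0]}]' |f
python3 -m crank '[{"delta_pos":[0,0,0.0005],"dr":[0,0,0]},{"delta_pos":[0,0,0],"dr":[0,0,0]}]' |f
```

```text
position: [0.6222, -0.1273, 0.0326] wrist_force: [0.7, 0.1, -0.2] 
position: [0.6223, -0.1273, 0.0321] wrist_force: [-0.4, 0.9, 0.6] 
position: [0.6223, -0.1273, 0.0318] wrist_force: [-1.7, 0.0, 2.5] 
position: [0.6223, -0.1273, 0.0313] wrist_force: [-1.2, 0.4, 4.5] 
position: [0.6223, -0.1273, 0.0307] wrist_force: [-2.2, 0.7, 5.7] 
position: [0.6222, -0.1272, 0.0302] wrist_force: [-1.6, 1.1, 5.0] 
position: [0.6222, -0.1273, 0.0296] wrist_force: [-1.6, 0.9, 5.2] 
position: [0.6222, -0.1273, 0.0289] wrist_force: [-0.3, 0.8, 3.1] 
position: [0.6222, -0.1273, 0.0283] wrist_force: [-0.6, 0.5, 2.9] 
position: [0.6222, -0.1273, 0.0278] wrist_force: [-1.0, 0.4, 2.0] 
position: [0.6222, -0.1273, 0.0274] wrist_force: [-1.2, 0.4, 2.0]
```

It snapped: the force peaked at 5.7 N and then fell to 2.0 N, so far_left is the good light. I'll raise, open, and check the centring.

```bash
python3 -m crank '[{"delta_pos":[0,0,-0.01],"dr":[0,0,0]},{"delta_pos":[0,0,-0.02],"dr":[0,0,0]},{"delta_pos":[0,0,-0.02],"dr":[0,0,0]},{"delta_pos":[0,0,0],"dr":[0,0,0]},{"delta_pos":[0,0,0],"dr":[0,0,0]}]' 
python3 -m crank '[{"delta_pos":[0,0,0],"dr":[0,0,0]},{"delta_pos":[0,0,0],"dr":[0,0,0]},{"delta_pos":[0,0,0],"dr":[0,0,0]},{"delta_pos":[0,0,0],"dr":[0,0,0]},{"delta_pos":[0,0,0],"dr":[0,0,0]}]' 1 30
python3 - <<'E'
from h import *
go(.622,-.127,.009)
d=snapshot("wrist"); cv2.imwrite("pics/w2.png",d["img"])
print("tcp-line px at z .03:",px(d,[*state()["position"][:2],.032]))
im=d["img"]; h=cv2.cvtColor(im,cv2.COLOR_BGR2HSV); m=((h[...,1]<45)&(h[...,2]>120)).astype(np.uint8)
k,_,st,c=cv2.connectedComponentsWithStats(m)
for i in range(1,k):
    if st[i,4]>300: print(st[i],np.round(c[i],1),np.round(w(d,c[i],.03),4))
E
```

```text
time: 16.2
position: [0.6224, -0.1274, 0.0779]
eef_rot: [0.0, 0.23, 0.973, -0.0]
wrist_force: [-0.2, -0.3, -1.5]
finger_gap: -0.0002
finger_force: 0.0
time: 16.7
position: [0.6221, -0.1273, 0.0772]
eef_rot: [-0.0, 0.23, 0.973, 0.0]
wrist_force: [-0.3, 0.5, 0.4]
finger_gap: 0.0722
finger_force: 0.0
t 16.7 pos [ 0.6221 -0.1273  0.0772] tool shift mm [ 0.2  0.2 68.2] z [-0.  0. -1.] yang 63.4
tcp-line px at z .03: [[316.85291338 223.97243778]]
[ 215    0  106   76 6329] [268.1  31.7] [ 0.517  -0.1027  0.03  ]
[   8   13  115  107 7948] [60.2 62.8] [ 0.4807 -0.2086  0.03  ]
[ 275  171   90   89 5692] [319.8 214.6] [ 0.6183 -0.1234  0.03  ]
[  89  216   85   85 4286] [126.5 259.5] [ 0.5907 -0.2439  0.03  ]
```

View pics/w2.png

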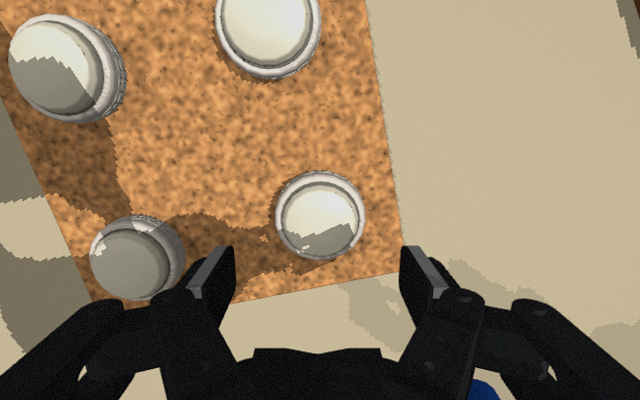

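The open fingers straddle the light, whose centre is at (320,216). The TCP line falls at (317,224), so I'll shift by about +3 mm in x and +1 mm in y, then descend.

```bash
python3 -m crank '[{"delta_pos":[0.003,0.001,0.025],"dr":[0,0,0]},{"delta_pos":[0,0,0.025],"dr":[0,0,0]},{"delta_pos":[0,0,0.012],"dr":[0,0,0]},{"delta_pos":[0,0,0.006],"dr":[0,0,0]},{"delta_pos":[0,0,0.002],"dr":[0,0,0]}]' 1 30
python3 -m crank '[{"delta_pos":[0,0,0],"dr":[0,0,0]},{"delta_pos":[0,0,0],"dr":[0,0,0]},{"delta_pos":[0,0,0],"dr":[0,0,0]}]'
python3 - <<'E'
from h import *
d=snapshot("side"); cv2.imwrite("pics/s3.png",cv2.resize(d["img"][95:205,280:430],None,fx=5,fy=5,interpolation=cv2.INTER_CUBIC))
E
python3 -m crank '[{"delta_pos":[0,0,0],"dr":[0,0,0]},{"delta_pos":[0,0,0],"dr":[0,0,0]},{"delta_pos":[0,0,0],"dr":[0,0,0]},{"delta_pos":[0,0,0],"dr":[0,0,0]},{"delta_pos":[0,0,0],"dr":[0,0,0]}]' 0 30
python3 -m crank '[{"delta_pos":[0,0,0],"dr":[0,0,0]},{"delta_pos":[0,0,0],"dr":[0,0,0]},{"delta_pos":[0,0,0],"dr":[0,0,0]}]'
```

```text
time: 17.25
position: [0.6201, -0.1251, 0.0073]
eef_rot: [-0.0, 0.23, 0.973, 0.0]
wrist_force: [-0.4, 0.0, 0.2]
finger_gap: 0.0857
finger_force: 0.0
time: 17.55
position: [0.6206, -0.1253, 0.0085]
eef_rot: [0.001, 0.23, 0.973, -0.0]
wrist_force: [-0.3, -0.3, 0.2]
finger_gap: 0.0853
finger_force: 0.0
time: 18.1
position: [0.6202, -0.1251, 0.008]
eef_rot: [0.0, 0.23, 0.973, 0.0]
wrist_force: [-1.8, 0.0, 5.7]
finger_gap: 0.0561
finger_force: 32.3
time: 18.4
position: [0.6202, -0.1251, 0.0081]
eef_rot: [0.0, 0.23, 0.973, -0.0]
wrist_force: [-1.4, 0.7, 5.9]
finger_gap: 0.056
finger_force: 32.3
```

```bash
python3 -m crank '[{"delta_pos":[0,0,-0.003],"dr":[0,0,0]},{"delta_pos":[0,0,-0.006],"dr":[0,0,0]},{"delta_pos":[0,0,-0.01],"dr":[0,0,0]},{"delta_pos":[0,0,-0.02],"dr":[0,0,0]},{"delta_pos":[0,0,-0.02],"dr":[0,0,0]}]'
python3 -m crank '[{"delta_pos":[0,0,0],"dr":[0,0,0]},{"delta_pos":[0,0,0],"dr":[0,0,0]}]'
python3 - <<'E'
from h import *
go(.525,.232,.012)
d=snapshot("wrist"); e=snapshot("side")
i=cv2.resize(e["img"][60:180,270:430],None,fx=4,fy=4,interpolation=cv2.INTER_CUBIC)
cv2.imwrite("pics/w3.png",cv2.resize(d["img"],(480,300))); cv2.imwrite("pics/s4.png",i)
o=np.zeros((590,640,3),np.uint8); o[:350]=cv2.resize(i,(640,480))[60:410]; o[350:,:384]=cv2.resize(d["img"],(384,240)); cv2.imwrite("pics/c4.png",o)
E
```

```text
time: 18.9
position: [0.6199, -0.125, 0.0674]
eef_rot: [-0.0, 0.23, 0.973, 0.0]
wrist_force: [0.7, 0.2, -0.5]
finger_gap: 0.056
finger_force: 32.1
time: 19.1
position: [0.6201, -0.1251, 0.0668]
eef_rot: [0.0, 0.23, 0.973, -0.0]
wrist_force: [-0.5, 0.2, -1.0]
finger_gap: 0.0557
finger_force: 32.2
t 19.1 pos [ 0.6201 -0.1251  0.0668] tool shift mm [245.1 276.5  54.7] z [ 0.001 -0.    -1.   ] yang 63.4
```

View pics/c4.png

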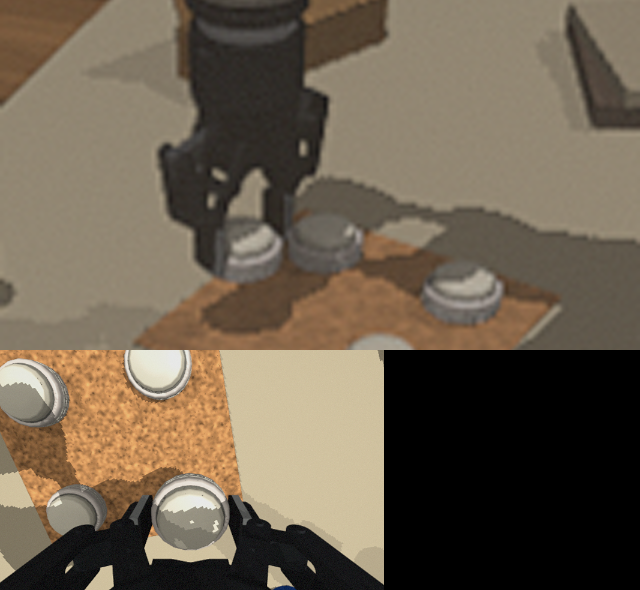

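Held level at 1 N. The view shows the light between the pads and the other three still on the mat. I'll carry it to the tray.

```bash
python3 -m crank '[{"delta_pos":[0.015,0.018,-0.005],"dr":[0,0,0]},{"delta_pos":[0.028,0.032,0],"dr":[0,0,0]},{"delta_pos":[0.028,0.032,0],"dr":[0,0,0]},{"delta_pos":[0.028,0.032,0],"dr":[0,0,0]},{"delta_pos":[0.028,0.032,0],"dr":[0,0,0]}]'
python3 -m crank '[{"delta_pos":[0.028,0.032,0],"dr":[0,0,0]},{"delta_pos":[0.028,0.032,0],"dr":[0,0,0]},{"delta_pos":[0.028,0.032,0],"dr":[0,0,0]},{"delta_pos":[0.022,0.022,0],"dr":[0,0,0]},{"delta_pos":[0.012,0.0125,0],"dr":[0,0,0]}]'
python3 -m crank '[{"delta_pos":[0,0,0],"dr":[0,0,0]},{"delta_pos":[0,0,0],"dr":[0,0,0]},{"delta_pos":[0,0,0.02],"dr":[0,0,0]},{"delta_pos":[0,0,0.015],"dr":[0,0,0]},{"delta_pos":[0,0,0],"dr":[0,0,0]}]'
python3 -m crank '[{"delta_pos":[0,0,0],"dr":[0,0,0]},{"delta_pos":[0,0,0],"dr":[0,0,0]}]'
python3 -c "
from h import *
go(.525,.232,.012)"
```

```text
time: 19.7
position: [0.5706, 0.0638, 0.0704]
eef_rot: [-0.001, 0.231, 0.973, -0.0]
wrist_force: [2.2, 0.6, -0.5]
finger_gap: 0.0558
finger_force: 32.2
time: 20.2
position: [0.5231, 0.2343, 0.0704]
eef_rot: [-0.001, 0.229, 0.973, -0.0]
wrist_force: [0.6, -0.9, -0.2]
finger_gap: 0.0558
finger_force: 32.2
time: 20.7
position: [0.5238, 0.2301, 0.0343]
eef_rot: [-0.002, 0.231, 0.973, -0.001]
wrist_force: [-0.7, 0.2, -0.4]
finger_gap: 0.0553
finger_force: 32.3
time: 20.9
position: [0.5257, 0.2315, 0.0373]
eef_rot: [0.001, 0.231, 0.973, 0.0]
wrist_force: [0.1, -0.5, -0.3]
finger_gap: 0.0562
finger_force: 32.3
t 20.9 pos [0.5257 0.2315 0.0373] tool shift mm [ 0.9  0.1 25.3] z [ 0.001  0.    -1.   ] yang 63.3
```

```bash
f(){ grep -E 'time|position|wrist_force' | tr '\n' ' '; echo; }
python3 -m crank '[{"delta_pos":[0,0,0.01],"dr":[0,0,0]},{"delta_pos":[0,0,0.008],"dr":[0,0,0]},{"delta_pos":[0,0,0.004],"dr":[0,0,0]},{"delta_pos":[0,0,0],"dr":[0,0,0]},{"delta_pos":[0,0,0],"dr":[0,0,0]}]'|f
python3 -m crank '[{"delta_pos":[0,0,0.001],"dr":[0,0,0]},{"delta_pos":[0,0,0],"dr":[0,0,0]}]'|f
python3 -m crank '[{"delta_pos":[0,0,0.001],"dr":[0,0,0]},{"delta_pos":[0,0,0],"dr":[0,0,0]}]'|f
python3 -m crank '[{"delta_pos":[0,0,0.0005],"dr":[0,0,0]},{"delta_pos":[0,0,0],"dr":[0,0,0]}]'|f
```

```text
time: 21.4 position: [0.5249, 0.232, 0.0144] wrist_force: [-0.8, 0.2, -0.9] 
time: 21.6 position: [0.525, 0.232, 0.0137] wrist_force: [0.2, 1.3, -1.5] 
time: 21.8 position: [0.5249, 0.2319, 0.0125] wrist_force: [1.0, 0.3, -0.4] 
time: 22.0 position: [0.525, 0.232, 0.0121] wrist_force: [-0.1, -0.8, -1.8]
```

```bash
f(){ grep -E 'time|position|wrist_force' | tr '\n' ' '; echo; }
python3 -m crank '[{"delta_pos":[0,0,0.0005],"dr":[0,0,0]},{"delta_pos":[0,0,0],"dr":[0,0,0]}]'|f
python3 -m crank '[{"delta_pos":[0,0,0.0003],"dr":[0,0,0]},{"delta_pos":[0,0,0],"dr":[0,0,0]}]'|f
```

```text
time: 22.2 position: [0.525, 0.232, 0.0121] wrist_force: [-2.1, -0.3, 4.5] 
time: 22.4 position: [0.525, 0.232, 0.012] wrist_force: [-2.8, -0.8, 7.1]
```

The light is standing on the tray floor. Open and rise.

```bash
python3 -m crank '[{"delta_pos":[0,0,-0.0005],"dr":[0,0,0]},{"delta_pos":[0,0,0],"dr":[0,0,0]},{"delta_pos":[0,0,0],"dr":[0,0,0]},{"delta_pos":[0,0,0],"dr":[0,0,0]},{"delta_pos":[0,0,0],"dr":[0,0,0]}]' 1 30
python3 -m crank '[{"delta_pos":[0,0,0],"dr":[0,0,0]},{"delta_pos":[0,0,0],"dr":[0,0,0]},{"delta_pos":[0,0,-0.005],"dr":[0,0,0]},{"delta_pos":[0,0,-0.02],"dr":[0,0,0]},{"delta_pos":[0,0,-0.03],"dr":[0,0,0]}]'
python3 -m crank '[{"delta_pos":[0,0,-0.04],"dr":[0,0,0]},{"delta_pos":[0,0,-0.04],"dr":[0,0,0]},{"delta_pos":[0,0,-0.03],"dr":[0,0,0]},{"delta_pos":[0,0,0],"dr":[0,0,0]},{"delta_pos":[0,0,0],"dr":[0,0,0]}]'
python3 - <<'E'
from h import *
d=snapshot("wrist"); e=snapshot("side")
o=np.zeros((600,640,3),np.uint8); o[:300,:480]=cv2.resize(d["img"],(480,300))
o[300:,:]=cv2.resize(e["img"][110:320,190:420],(640,584))[:300] if 0 else cv2.resize(e["img"][115:320,190:627],(640,300)); cv2.imwrite("pics/c5.png",o)
E
```

```text
time: 22.9
position: [0.5249, 0.2319, 0.0116]
eef_rot: [-0.0, 0.23, 0.973, 0.0]
wrist_force: [0.3, 0.7, -0.9]
finger_gap: 0.0853
finger_force: 0.0
time: 23.4
position: [0.5238, 0.2316, 0.0662]
eef_rot: [-0.002, 0.23, 0.973, -0.001]
wrist_force: [0.7, 1.3, 0.5]
finger_gap: 0.0851
finger_force: 0.0
time: 23.9
position: [0.525, 0.232, 0.1774]
eef_rot: [0.001, 0.23, 0.973, 0.0]
wrist_force: [0.5, -0.5, -0.6]
finger_gap: 0.0854
finger_force: 0.0
```

View pics/c5.png

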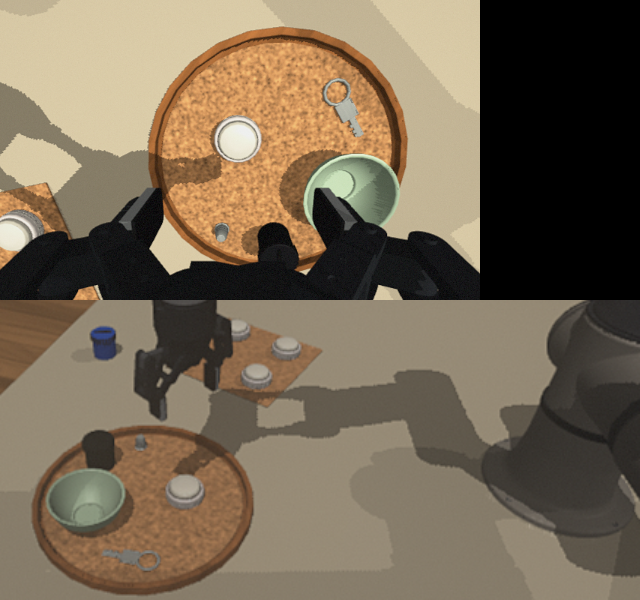

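The light stands upright on the clear part of the tray, at (238,140) in the wrist half of the picture. The bowl, box, thimble and key ring look untouched, and the three duds are still on the mat.

```bash
python3 -c "
from bench import *
print(hand_in())"
```

```text
the job is handed in; nothing more can be done
None
```

The far_left light was the good one (its cap snapped, peaking at 5.7 N and falling to 2 N); it now stands upright on the clear part of the tray, the three duds stayed on the mat, and the job was handed in at about 24 s.

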